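# Hang up the ear defenders and hold the sprung chest lid just below its balance point

## Task

The ear defenders are standing on the lid of the blue tool chest: hang them by their headband over the wooden bar of the hanging rail and let go of them. Then raise the lid until it has just passed its balance point (the yellow beads), without letting it spring up to its stop, and ease it back down to about 5 to 10 degrees below the balance point. Finish while still holding the lid still there, so that the springs can be looked at; leave the other things on the bench alone.

Things in the scene. Friction and masses are not known exactly. Their poses are not given: they have to be found in the camera images.
- ear_defenders: Orange and black rigid ear defenders, 0.2 kg, standing on the closed chest lid, headband up: 136 mm along own y, 58 along x, 135 tall. Origin: middle of the underside, z up. A cup (39 mm thick, 70 high) at each end of y, 60 mm apart inside. The headband arches in the y-z plane; its top is a black pad, 26 mm (x) by 60 (y), z 119 to 135 mm: grip that from above across x.
- band (a point): Middle of the flat underside of the ear defenders' headband pad, 119 mm above their origin; axes as the ear defenders. It rests on the bar when they hang, so fingertips gripping the 16 mm thick pad should reach no more than about 12 mm below its top to stay clear of the bar.
- rail: Plywood hanging rail, fixed: foot 190x60x12 mm, two posts 14 mm thick and 30 wide at x = -80 and +80 mm, and between them a level, round, light wooden bar of 16 mm diameter along the rail's own x. Origin: middle of the underside, z up. Nothing on it is higher than the bar's top at 150 mm.
- bar_mid (a point): The middle of the bar's upper side, 150 mm above the bench; x along the bar, z up. The bar is free for 146 mm between the posts.
- chest: Blue steel tool chest, fixed, 200 mm along own x, 260 along y, 94 high without the lid; origin in the middle of the underside, the handle side looks along -x. The lid is 8 mm thick, so the closed lid's upper side is at 102 mm. A yellow bead on a steel arc at either side of the lid marks the balance point.
- lid (a joint): Angle of the chest lid, rad: 0 closed and level, grows as the handle side rises, stop at 1.25. Springs and weight balance, unstably, at 0.80 (46 degrees): below it the lid falls shut, above it the springs swing it to the stop; friction is tiny, so it stays nowhere between. At the handle: 1.5 N up to lift it from shut, about 0 at the balance, pulls open with 2 N near the stop.
- lid_hinge (a point): Middle of the lid's hinge axis at the chest's far upper edge (chest x = +100 mm), 94 mm above the bench; the axis runs along the chest's y; axes as the chest.
- lid_handle (a point): Middle of the lid's handle, a round bar of 12 mm diameter along the chest's y, free for 110 mm, 50 mm in front of the lid's edge. Lid frame: 255 mm before and 4 mm above the hinge axis; 98 mm above the bench when closed. Axes as the chest at joint 0, turning with the lid. Pinch it from above across the bar; it turns between the pads as the lid swings.
- glue_bottle: Bystander: white glue bottle with orange cap, 37x64x163 mm, standing; origin in the middle of the underside. Leave it alone.
- tape_measure: Bystander: yellow tape measure, 71x78x37 mm; origin in the middle of the underside. Leave it alone.
- bench_dog: Bystander: wooden bench dog, 34x125x26 mm, lying; origin in the middle of the underside. Leave it alone.

How it is judged:
On the way, in this order (a step that is already met when the one before it is completed fails the run):
1. the ear defenders hang over the bar by their headband, let go and at rest (x of band in the frame of bar_mid between -0.065 and 0.065 m and y of band in the frame of bar_mid between -0.03 and 0.03 m and z of band in the frame of bar_mid between -0.015 and 0.015 m and angle between ear_defenders's own z axis and vertical below 0.4 rad and linear speed of ear_defenders below 0.05 m/s and contact force between each of the arm, the fingers and ear_defenders below 0.05 N and contact force between rail and ear_defenders above 0.3 N), for 0.2 s.
2. the lid has been raised past its balance point (value of joint lid above 0.82 rad), for 0.1 s.
At the end, for the whole second after the job is handed in: Fingers hold the lid still (under 0.05 rad/s, over 0.2 N) at 0.57 to 0.775 rad, after it passed 0.82. Ear defenders hang untouched and at rest on the bar: band site within 15 mm of bar_mid in height, 30 mm across, 65 mm along the bar, tilt under 0.4 rad; bystanders left within 20 mm (all of step 1 and value of joint lid between 0.57 and 0.775 rad and velocity of joint lid between -0.05 and 0.05 rad/s and contact force between the fingers and chest above 0.2 N); the arm keeps its last pose, push and grip.
It fails at once if the lid springs up to its stop (past 1.15 rad) (value of joint lid above 1.15 rad).
It fails at once if the ear defenders fall onto the bench (height (world z) of ear_defenders below 0.01 m).
It fails at once if the glue bottle, the tape measure or the bench dog is moved by more than 20 mm or the bottle knocked over (distance of any of glue_bottle, tape_measure, bench_dog from where it was at the start of the episode above 0.02 m or angle between glue_bottle's own z axis and vertical above 0.4 rad).
It also fails if it takes over 69 s, if anything falls off the work surface, if the arm or the gripper's body presses on something with over 40 N, if the wrist force passes 120 N, or if a joint passes its speed limit or range.

## Robot

A 6-joint arm with a two-finger parallel gripper is mounted at the origin on a cart in front of the work surface, level with it; the furniture and walls round the work are solid. World frame = base frame: x ahead of the robot, y to its left, z up, the work surface at z = 0. Lengths are in m, angles in rad, forces in N, time in s.
With the tool pointing down it reaches from about 0.35 to 0.85 m from the base axis. Payload 8.1 kg.
Tool frame: the origin (TCP) lies on the centre line of the jaws, within the pads' length; the fingertips stand 19 mm ahead of it and the grasp point (between the pads) is the TCP; z points along the fingers, y is the line along which they close (so a half turn about z gives the same grasp; the last joint's range is limited). The gripper opens to 85 mm and grips with 20 to 120 N. Pads are 22 mm wide; open, the fingers measure 114 mm over their backs; the gripper's body (76 mm by 85 mm) begins 54 mm behind the grasp point. The pads swing forward as they close: fully open they stand 13 mm farther back than shut.
Start: joints at [-1.418, 0.13, 1.488, -0, 1.523, -0.085], TCP at [0.141, -0.583, 0.25] pointing down, gripper open.
Joint ranges: [-2.96, 2.96], [-0.89, 2.26], [0.02, 2.5], [-1.34, 4.48], [0, 2.73], [-2.66, 2.66]. Speed limits (rad/s): [2.39, 2.39, 2.79, 3.14, 3.14, 3.14].

## Interface

Orientations are given as [roll, pitch, yaw] about the fixed x, y, z axes, in that order (R = Rz(yaw) Ry(pitch) Rx(roll)).
In Python, from bench import sensors, optics, ctrl gives the robot as it stands.
- The arm moves only by the tool jog_arm, never from a script. Its argument "series" is a list of rows, each a list of 3 entries, a list of its own where there are three numbers: the opening, from 0 (shut) to 1 (fully open), then the shift along the tool's x, y, z in m, then the turn about the tool's z in degrees. A call has 1 to 12 rows; each row is the pose to reach, as a shift and turn from the pose commanded when the call began, along the tool's axes at that moment; what a row does not reach only later rows make up. A row lasts 1/12 s, in which the tool goes at most 41.7 mm and 7.16 degrees, less where a joint would pass 70% of its speed; a pose out of reach is approached as far as the arm can. A call with a gripper value outside its range is refused whole. The fingers move at their own pace and stop on an object; "squeeze" is the grip in N (left out, the last holds). Time passes only in rows, so rows that repeat a pose let the fingers close. It gives the time, the measured TCP pose, the force, the opening and the grip force at its end, in the units of the state.
- sensors.get_state(): the state, without advancing time (a new reading comes with each control period).
- optics.read_camera(name): name is "side" or "top" or "wrist"; returns the picture (480x640x3 uint8, red, green, blue); there is no depth.
- optics.calibration(name): a dict with "fx", "fy", "cx", "cy" (pixels), "R" (3x3) and "t" (3): a world point X has camera coordinates R X + t. Camera axes: x right, y down, z forward; pixel columns grow to the right and rows downward; lengths in m; the calibration is good to about 2 mm. A picture is of the moment at which its call begins: read the wrist's pose just before it. calibration takes no time and is no camera call; for the wrist camera it gives the pose at the moment of the call.
- ctrl.job_done(): hands the job in; it is judged then, once.
The state is a dict: "time_s": time; "joint_positions": joint angles; "qvel": joint speeds; "joint_torque": joint torques, N m; "tcp_pos": TCP position; "tool_rot": TCP orientation; "wrist_force": force on the tool from outside, world axes, zero at the start; "torque": the same for the moment, N m; "width": opening from 0.0 (shut) to 1.0 (fully open); "finger_force": force on a finger pad.
Only numpy, scipy, OpenCV 4.12 (cv2) and the standard library are available. Lean on these libraries where they do the work, as an engineer would, in place of code of your own. Each camera call takes 0.05 s, during which the arm holds its last target. There are 200 camera calls.

## Working session

There is one attempt and no reset: what is moved stays moved. The work goes in short steps, Python scripts to look and compute and a tool call to move; the robot and the scene stay as the last step left them, time stands still between calls to the robot, and variables do not carry over. Pictures are saved under pics/ and viewed, at most 10 in all, crops included, and the job is handed in when it is done.

Besides the shell and the picture viewer there is one more tool, called after "Emit:" by a JSON object that holds its "name" and its "arguments". jog_arm: Moves the arm, as the interface text tells. Its arguments: {"type":"object","properties":{"series":{"type":"array","items":{"type":"array"}},"squeeze":{"type":"number"}},"required":["series"]}

```bash
mkdir -p pics
python3 - <<'E'
from bench import sensors, optics
import cv2
print(sensors.get_state())
for n in("side","top"):
    c=optics.calibration(n);print(n,c)
    cv2.imwrite(f"pics/{n}0.png",optics.read_camera(n)[:,:,::-1])
E
```

```text
{'time_s': 0.0, 'joint_positions': array([-1.41841156e+00,  1.31197051e-01,  1.48929231e+00,  1.47968201e-05,
        1.52301281e+00, -8.53898336e-02]), 'qvel': array([ 9.44890659e-04, -7.71532352e-04,  1.51516015e-03, -1.09990021e-03,
        5.73160509e-06,  7.03435359e-04]), 'joint_torque': array([-1.67525868e-03, -5.69396389e+01, -5.00557995e+01, -4.07881880e-04,
        1.44922215e-02,  1.80596112e-05]), 'tcp_pos': array([ 0.14127669, -0.58258866,  0.24921582]), 'tool_rot': array([-3.13969136e+00, -1.77579304e-04,  2.37773710e-01]), 'wrist_force': array([-0.63605505,  0.35215807,  0.4606863 ]), 'torque': array([-0.02776991,  0.03903529,  0.08766071]), 'finger_force': 0.0, 'width': 0.9994224282725791}
side {'fx': 439.0198230613995, 'fy': 439.0198230613995, 'cx': 321.4665204690053, 'cy': 237.01740269976594, 'R': array([[-0.98404638, -0.17743682, -0.01299595],
       [-0.09686021,  0.59558288, -0.79743284],
       [ 0.14923411, -0.78345211, -0.60326775]]), 't': array([0.61584191, 0.09797395, 1.14782977])}
top {'fx': 461.0124479987174, 'fy': 461.0124479987174, 'cx': 315.88212411441003, 'cy': 237.5625120131261, 'R': array([[-0.00254196, -0.99963883,  0.02675328],
       [-0.98699167, -0.00179265, -0.16076139],
       [ 0.16075129, -0.02681392, -0.98663065]]), 't': array([0.13500045, 0.61157851, 1.0678874 ])}
```

View pics/side0.png

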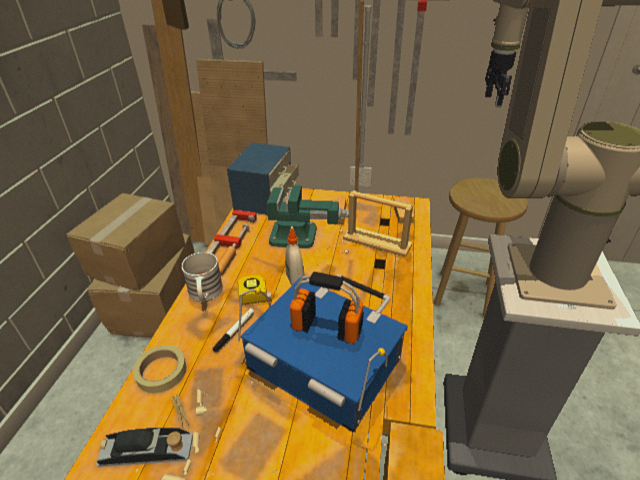

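View pics/top0.png

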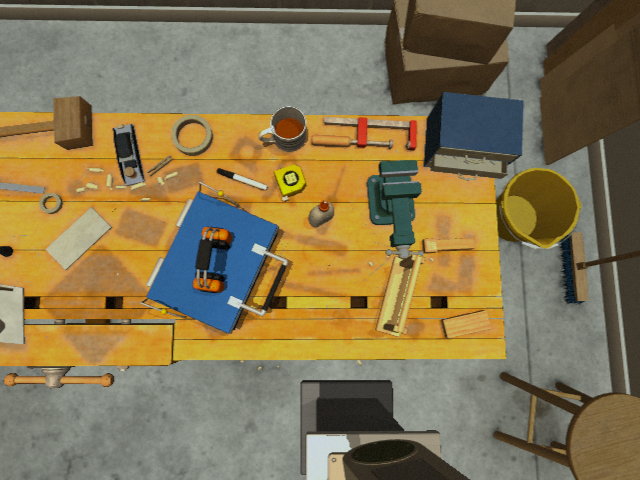

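The top view shows the chest at about (215,260) with its handle at (275,285), the ear defenders at (210,260) and the rail at (400,295). Next I'll enlarge these areas.

Run:
```python
import cv2,numpy as np
t=cv2.imread("pics/top0.png");s=cv2.imread("pics/side0.png")
def cr(i,x,y,w,h,f): return cv2.resize(i[y:y+h,x:x+w],None,fx=f,fy=f,interpolation=cv2.INTER_CUBIC)
cv2.imwrite("pics/c1.png",cr(t,140,180,160,150,4))
a=cr(t,365,235,100,110,4); b=cr(s,335,180,100,110,4)
cv2.imwrite("pics/c2.png",np.hstack([a,b]))
cv2.imwrite("pics/c3.png",cr(s,235,225,180,150,4))
```

```text
(no output)
```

View pics/c1.png

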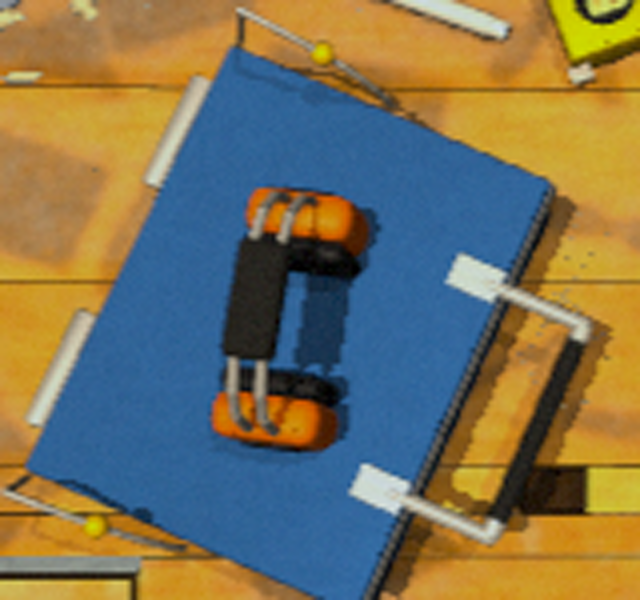

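View pics/c2.png

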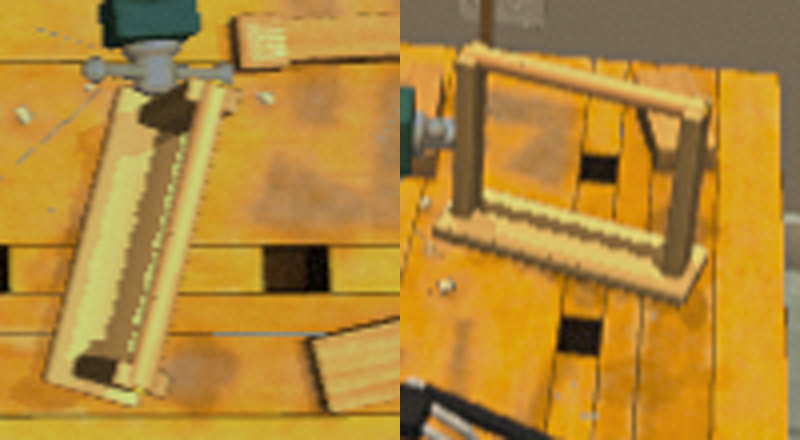

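View pics/c3.png

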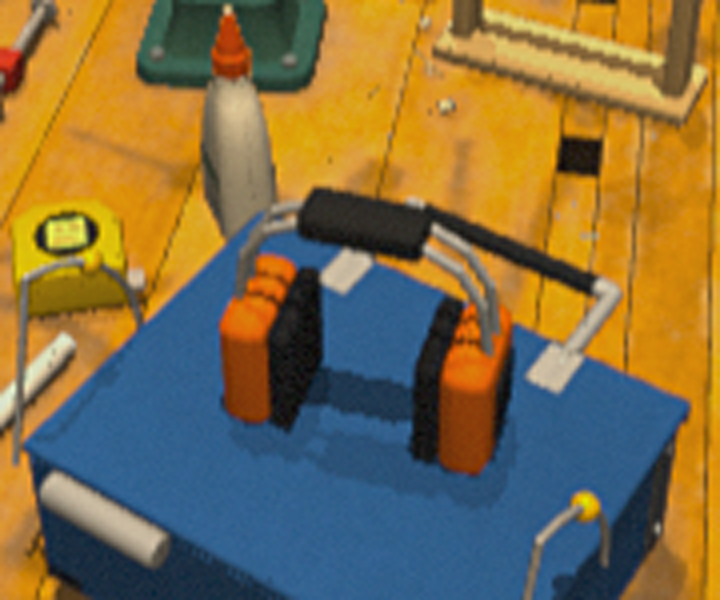

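c1 shows the pad corners at (242,238), (287,240), (272,358) and (225,355). The handle bar runs from (582,340) to (497,530), and the hinge corners of the lid are (238,48) and (28,468). c2 shows the bar from (212,88) to (143,392) in the top view and from (467,55) to (703,110) in the side view. c3 shows the pad standing upright above the cups.

```bash
cat > h.py <<'E'
import numpy as np
from bench import optics
def ray(n,u,v):
    c=optics.calibration(n);R=np.array(c["R"]);C=-R.T@np.array(c["t"])
    return C,R.T@np.array([(u-c["cx"])/c["fx"],(v-c["cy"])/c["fy"],1])
def onz(n,u,v,z):
    C,d=ray(n,u,v);return (C+d*(z-C[2])/d[2])[:2]
def off(target):
    "shift in the tool's axes from the present pose to a world point"
    from bench import sensors
    from scipy.spatial.transform import Rotation as R
    s=sensors.get_state();return R.from_euler("xyz",s["tool_rot"]).inv().apply(np.array(target)-s["tcp_pos"])
E
python3 - <<'E'
from h import *
np.set_printoptions(precision=4,suppress=True)
c1=lambda x,y,z:onz("top",140+x/4,180+y/4,z)
a=lambda x,y,z:onz("top",365+x/4,235+y/4,z)
b=lambda x,y,z:onz("side",335+(x-400)/4,180+y/4,z)
c3=lambda x,y,z:onz("side",235+x/4,225+y/4,z)
print("cams",ray("top",0,0)[0],ray("side",0,0)[0])
P=[c1(*p,.237) for p in[(242,238),(287,240),(272,358),(225,355)]];print("pad",P,np.mean(P,0))
P=[c3(*p,.237) for p in[(317,188),(430,205),(420,232),(300,210)]];print("padside",P,np.mean(P,0))
for p in [(317,205),(253,420)]:print("cup",c1(*p,.172))
H=[c1(582,340,.098),c1(497,530,.098)];print("handle",H,np.mean(H,0))
L=[c1(*p,.102) for p in[(238,48),(28,468),(553,185)]];print("lid",L)
d=L[0]-L[1];print("ylen",np.linalg.norm(d),"yaw y",np.degrees(np.arctan2(*d[::-1])))
d=H[0]-H[1];print("hlen",np.linalg.norm(d),"yaw",np.degrees(np.arctan2(*d[::-1])))
for n,B in(("top",[a(212,88,.145),a(143,392,.145)]),("side",[b(467,55,.145),b(703,110,.145)]),("foot",[a(122,85,.012),a(48,380,.012),a(138,403,.012)])):
    d=B[0]-B[1];print(n,B,np.mean(B,0),np.linalg.norm(d),np.degrees(np.arctan2(*d[::-1])))
E
```

```text
cams [0.4323 0.1647 1.1483] [0.4442 0.9502 0.7786]
pad [array([0.5765, 0.3695]), array([0.5755, 0.3472]), array([0.5167, 0.3526]), array([0.5182, 0.3756])] [0.5467 0.3612]
padside [array([0.5723, 0.3546]), array([0.5192, 0.3576]), array([0.5211, 0.3761]), array([0.5771, 0.3706])] [0.5474 0.3647]
cup [0.6047 0.3449]
cup [0.4901 0.3747]
handle [array([0.5398, 0.2057]), array([0.4329, 0.2524])] [0.4864 0.2291]
lid [array([0.7095, 0.4063]), array([0.4677, 0.5136]), array([0.629 , 0.2229])]
ylen 0.26447762148687065 yaw y -23.926093535372022
hlen 0.11668506726558893 yaw -23.611287504171635
top [array([ 0.5528, -0.0876]), array([ 0.3888, -0.0441])] [ 0.4708 -0.0659] 0.16968539385876474 -14.860485528097477
side [array([ 0.5538, -0.0798]), array([ 0.3933, -0.0359])] [ 0.4735 -0.0578] 0.16638138049358006 -15.290480554116224
foot [array([ 0.5706, -0.0647]), array([ 0.3903, -0.014 ]), array([ 0.3765, -0.0685])] [ 0.4458 -0.0491] 0.18721940620553537 -15.688745643757152
```

Run:
```python
from h import *
print(off([.45,-.1,.36]),off([.547,.363,.36]))
```

```text
[ 0.41372287 -0.39653058 -0.10994208] [ 0.6170567  -0.8236521  -0.10919494]
```

Emit:
{"name": "jog_arm", "arguments": {"series": [[1,[0.03,-0.01,-0.03],0],[1,[0.41,-0.39,-0.11],7],[1,[0.41,-0.39,-0.11],14],[1,[0.41,-0.39,-0.11],20.6],[1,[0.41,-0.39,-0.11],20.6],[1,[0.41,-0.39,-0.11],20.6],[1,[0.41,-0.39,-0.11],20.6],[1,[0.41,-0.39,-0.11],20.6],[1,[0.41,-0.39,-0.11],20.6],[1,[0.41,-0.39,-0.11],20.6],[1,[0.41,-0.39,-0.11],20.6],[1,[0.41,-0.39,-0.11],20.6]]}}

```text
time_s: 1.1
tcp_pos: [0.4038, -0.1784, 0.3475]
tool_rot: [3.142, -0.0, -0.122]
wrist_force: [0.5, 0.3, 0.1]
width: 1.0
finger_force: 0.0
```

Run:
```python
from h import *
from bench import sensors
s=sensors.get_state();print(s["tcp_pos"],s["tool_rot"],s["time_s"],off([.547,.363,.36]))
```

```text
[ 0.40378866 -0.17840792  0.34753333] [ 3.14156737e+00 -5.60784050e-05 -1.21931109e-01] 1.1 [ 0.07629776 -0.55480666 -0.01247642]
```

Emit:
{"name": "jog_arm", "arguments": {"series": [[1,[0.076,-0.555,-0.012],0],[1,[0.076,-0.555,-0.012],0],[1,[0.076,-0.555,-0.012],0],[1,[0.076,-0.555,-0.012],0],[1,[0.076,-0.555,-0.012],0],[1,[0.076,-0.555,-0.012],0],[1,[0.076,-0.555,-0.012],0],[1,[0.076,-0.555,-0.012],0],[1,[0.076,-0.555,-0.012],0],[1,[0.076,-0.555,-0.012],0],[1,[0.076,-0.555,-0.012],0],[1,[0.076,-0.555,-0.012],0]]}}

```text
time_s: 2.1
tcp_pos: [0.5307, 0.3051, 0.3575]
tool_rot: [3.141, 0.001, -0.121]
wrist_force: [0.7, -0.7, 0.3]
width: 0.999
finger_force: 0.0
```

Run:
```python
from h import *
print(off([.547,.363,.36]))
```

```text
[ 0.00914529 -0.05940238 -0.0025342 ]
```

Emit:
{"name": "jog_arm", "arguments": {"series": [[1,[0.009,-0.03,0],0],[1,[0.009,-0.059,0],0],[1,[0.009,-0.059,0],0],[1,[0.009,-0.059,0],0]]}}

```text
time_s: 2.43
tcp_pos: [0.5464, 0.3618, 0.3563]
tool_rot: [3.14, 0.002, -0.119]
wrist_force: [-0.3, -0.6, -0.6]
width: 1.0
finger_force: 0.0
```

Run:
```python
from h import *
from bench import sensors
import cv2
c=optics.calibration("wrist");print(c);s=sensors.get_state();print(s["tcp_pos"],s["tool_rot"])
im=optics.read_camera("wrist")
cv2.imwrite("pics/w1.png",im[:,:,::-1])
```

```text
{'fx': 350.62444468935274, 'fy': 350.62444468935274, 'cx': 320.98206126315813, 'cy': 236.9446015183394, 'R': array([[-0.11986835, -0.99278867,  0.0014946 ],
       [-0.95494849,  0.11571098,  0.27328437],
       [-0.27148656,  0.03133088, -0.96193213]]), 't': array([0.42436483, 0.41423392, 0.61734593])}
[0.54644065 0.36175552 0.35628264] [ 3.13993918e+00  2.20463501e-03 -1.19373869e-01]
```

View pics/w1.png

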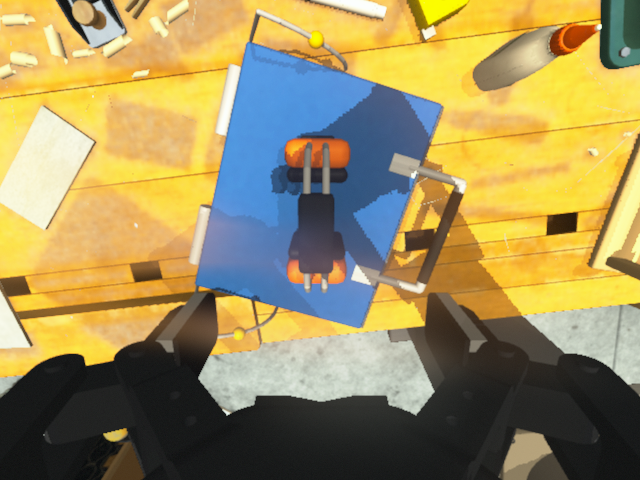

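The wrist view shows the pad upright in the picture, with columns 299 to 334 and rows 194 to about 262. The handle bar runs from (458,193) to (425,283).

Run:
```python
from h import *
P=[onz("wrist",*p,.237) for p in[(299,194),(334,194),(334,262),(298,262)]];print(P,np.mean(P,0))
t,b=(P[0]+P[1])/2,(P[2]+P[3])/2;print(np.degrees(np.arctan2(*(t-b)[::-1])))
for z in(.237,):print(off([*np.mean(P,0),.245]))
H=[onz("wrist",458,193,.098),onz("wrist",425,283,.098)];print(H,np.mean(H,0))
d=H[0]-H[1];print(np.degrees(np.arctan2(*d[::-1])))
```

```text
[array([0.5783883 , 0.37228481]), array([0.57542171, 0.34802346]), array([0.52535299, 0.35362228]), array([0.52858224, 0.37997461])] [0.55193631 0.36347629]
-7.578850860390089
[ 0.00505695 -0.0036551   0.11198569]
[array([0.53793705, 0.2102582 ]), array([0.43557361, 0.25053841])] [0.48675533 0.23039831]
-21.47973388723313
```

Emit:
{"name": "jog_arm", "arguments": {"series": [[1,[0.001,-0.002,0.03],0],[1,[0.001,-0.002,0.06],0],[1,[0.001,-0.002,0.09],0],[1,[0.001,-0.002,0.105],0],[1,[0.001,-0.002,0.111],0],[1,[0.001,-0.002,0.111],0],[0.2,[0.001,-0.002,0.111],0],[0.2,[0.001,-0.002,0.111],0],[0.2,[0.001,-0.002,0.111],0],[0.2,[0.001,-0.002,0.111],0]], "squeeze": 40}}

```text
time_s: 3.32
tcp_pos: [0.5489, 0.3626, 0.249]
tool_rot: [-3.14, -0.002, -0.122]
wrist_force: [-0.4, -0.3, -0.0]
width: 0.452
finger_force: 0.0
```

Emit:
{"name": "jog_arm", "arguments": {"series": [[0.1,[0,0,0],0],[0.1,[0,0,0],0],[0.1,[0,0,0],0],[0.1,[0,0,0],0],[0.1,[0,0,0],0],[0.1,[0,0,0],0]], "squeeze": 40}}

```text
time_s: 3.82
tcp_pos: [0.5486, 0.3628, 0.2484]
tool_rot: [-3.14, -0.002, -0.122]
wrist_force: [0.5, 1.6, 6.0]
width: 0.285
finger_force: 42.8
```

Emit:
{"name": "jog_arm", "arguments": {"series": [[0.1,[0,0,-0.005],0],[0.1,[0,0,-0.015],0],[0.1,[0,0,-0.03],0],[0.1,[0,0,-0.05],0],[0.1,[0,0,-0.07],0],[0.1,[0,0,-0.09],0],[0.1,[0,0,-0.105],0],[0.1,[0,0,-0.115],0],[0.1,[0,0,-0.115],0]]}}

```text
time_s: 4.57
tcp_pos: [0.5488, 0.3626, 0.3654]
tool_rot: [-3.139, -0.003, -0.122]
wrist_force: [-0.6, 0.1, -2.0]
width: 0.289
finger_force: 41.9
```

Run:
```python
from h import *
from bench import sensors
import cv2
s=sensors.get_state();print(s["tcp_pos"],s["wrist_force"],s["width"],s["finger_force"],off([.472,-.064,.36]))
im=optics.read_camera("side")[150:400,200:450]
cv2.imwrite("pics/s1.png",cv2.resize(im[:,:,::-1],None,fx=2.4,fy=2.4))
```

```text
[0.54879776 0.36259667 0.36539813] [-0.55845398  0.12464162 -2.01571499] 0.28873056136307385 41.917465925216675 [-0.02445689  0.4327762   0.00428735]
```

View pics/s1.png

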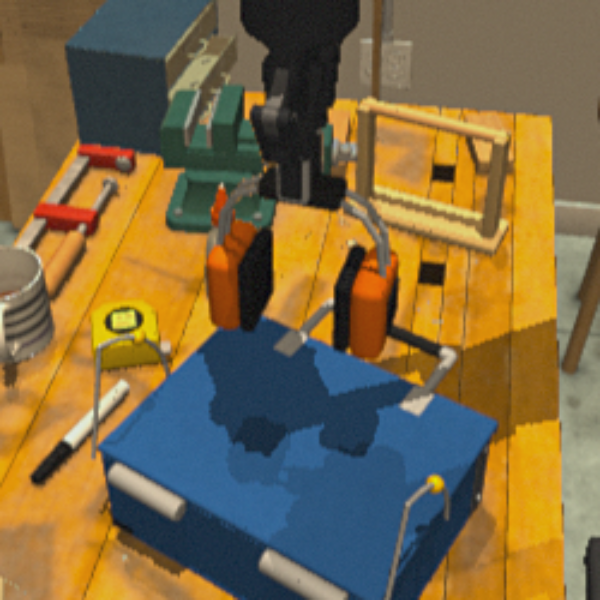

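The ear defenders hang level and upright in the gripper, with the pad at (310,185) in the crop. Next I'll carry them to the rail while turning.

Emit:
{"name": "jog_arm", "arguments": {"series": [[0.1,[-0.002,0.01,0],-7],[0.1,[-0.004,0.035,0],-14],[0.1,[-0.006,0.06,0],-21],[0.1,[-0.008,0.09,0],-28],[0.1,[-0.01,0.12,0],-35],[0.1,[-0.012,0.15,0],-42],[0.1,[-0.014,0.18,0],-49],[0.1,[-0.016,0.21,0],-56],[0.1,[-0.018,0.24,0],-63],[0.1,[-0.02,0.27,0],-70],[0.1,[-0.022,0.3,0],-77],[0.1,[-0.023,0.33,0],-82.2]]}}

```text
time_s: 5.62
tcp_pos: [0.4841, 0.0363, 0.3603]
tool_rot: [-3.139, 0.001, 1.32]
wrist_force: [0.8, -0.1, -1.6]
width: 0.292
finger_force: 41.9
```

Run:
```python
from h import *
print(off([.472,-.064,.36]))
```

```text
[-0.10011853  0.01322069  0.00031993]
```

Emit:
{"name": "jog_arm", "arguments": {"series": [[0.1,[-0.025,0.003,0],0],[0.1,[-0.055,0.007,0],0],[0.1,[-0.08,0.01,0],0],[0.1,[-0.095,0.013,0],0],[0.1,[-0.099,0.013,0],0],[0.1,[-0.099,0.013,0],0]]}}

```text
time_s: 6.12
tcp_pos: [0.4719, -0.0623, 0.3606]
tool_rot: [-3.139, 0.0, 1.311]
wrist_force: [0.3, 0.4, -1.9]
width: 0.289
finger_force: 41.9
```

Run:
```python
from h import *
from bench import sensors
import cv2
s=sensors.get_state();print(s["tcp_pos"],s["tool_rot"])
im=optics.read_camera("side")[110:310,250:450];w=optics.read_camera("wrist")[0:400,120:520]
cv2.imwrite("pics/s2.png",np.hstack([cv2.resize(im[:,:,::-1],(400,400)),w[:,:,::-1]]))
```

```text
[ 0.47194027 -0.06233166  0.36063299] [-3.13917526e+00  6.46937379e-05  1.31079046e+00]
```

View pics/s2.png

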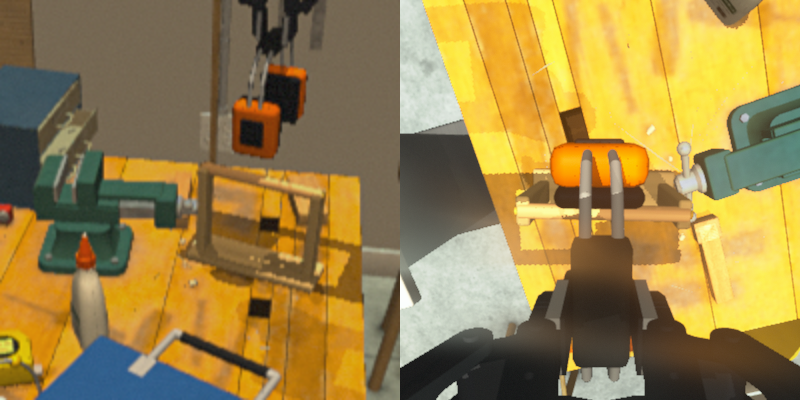

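The wrist crop shows the bar level from (522,213) to (690,215), so it is parallel to the closing line. That is a check on the bar's position.

Run:
```python
from h import *
B=[onz("wrist",242,213,.145),onz("wrist",410,215,.145)];d=B[1]-B[0]
print(B,np.mean(B,0),np.linalg.norm(d),np.degrees(np.arctan2(*d[::-1])))
print(off([*np.mean(B,0),.167]),off([.472,-.064,.167]))
```

```text
[array([ 0.3949527 , -0.04281971]), array([ 0.55513589, -0.08723534])] [ 0.4750443  -0.06502752] 0.1662269535418498 -15.497642356939192
[-0.00337732  0.00394691  0.19420637] [-0.00316044  0.00074122  0.19421142]
```

Emit:
{"name": "jog_arm", "arguments": {"series": [[0.1,[-0.003,0.003,0.01],0],[0.1,[-0.003,0.003,0.03],0],[0.1,[-0.003,0.003,0.055],0],[0.1,[-0.003,0.003,0.08],0],[0.1,[-0.003,0.003,0.105],0],[0.1,[-0.003,0.003,0.13],0],[0.1,[-0.003,0.003,0.15],0],[0.1,[-0.003,0.003,0.165],0],[0.1,[-0.003,0.003,0.173],0],[0.1,[-0.003,0.003,0.176],0],[0.1,[-0.003,0.003,0.178],0],[0.1,[-0.003,0.003,0.178],0]]}}

```text
time_s: 7.22
tcp_pos: [0.4751, -0.065, 0.1845]
tool_rot: [3.141, -0.0, 1.313]
wrist_force: [-1.6, -0.3, -1.3]
width: 0.289
finger_force: 41.9
```

Emit:
{"name": "jog_arm", "arguments": {"series": [[0.1,[0,0,0.001],0],[0.1,[0,0,0.002],0],[0.1,[0,0,0.003],0],[0.1,[0,0,0.003],0]]}}

```text
time_s: 7.55
tcp_pos: [0.4749, -0.0653, 0.1814]
tool_rot: [3.141, 0.0, 1.313]
wrist_force: [0.4, 0.1, -2.4]
width: 0.29
finger_force: 41.9
```

Emit:
{"name": "jog_arm", "arguments": {"series": [[0.1,[0,0,0.001],0],[0.1,[0,0,0.002],0],[0.1,[0,0,0.003],0],[0.1,[0,0,0.003],0]]}}

```text
time_s: 7.88
tcp_pos: [0.4746, -0.0652, 0.1778]
tool_rot: [-3.141, 0.0, 1.313]
wrist_force: [0.5, -0.4, -1.9]
width: 0.291
finger_force: 41.9
```

Emit:
{"name": "jog_arm", "arguments": {"series": [[0.1,[0,0,0.001],0],[0.1,[0,0,0.002],0],[0.1,[0,0,0.002],0]]}}

```text
time_s: 8.13
tcp_pos: [0.4748, -0.0652, 0.177]
tool_rot: [3.141, 0.0, 1.313]
wrist_force: [-4.0, 0.8, 5.4]
width: 0.288
finger_force: 42.8
```

The band now rests on the bar with about 7 N. I'll release it.

Emit:
{"name": "jog_arm", "arguments": {"series": [[0.35,[0,0,0],0],[0.45,[0,0,0],0],[0.6,[0,0,0],0],[0.6,[0,0,0],0],[0.6,[0,0,0],0],[0.6,[0,0,-0.01],0],[0.6,[0,0,-0.03],0],[0.6,[0,0,-0.06],0],[0.6,[0,0,-0.09],0],[0.6,[0,0,-0.12],0],[0.6,[0,0,-0.14],0],[0.6,[0,0,-0.15],0]]}}

```text
time_s: 9.13
tcp_pos: [0.4758, -0.0655, 0.3307]
tool_rot: [3.136, -0.0, 1.313]
wrist_force: [0.2, 0.6, 1.0]
width: 0.602
finger_force: 0.0
```

Run:
```python
from h import *
from bench import sensors
import cv2
s=sensors.get_state();print(s["tcp_pos"],s["tool_rot"])
im=optics.read_camera("side")[110:310,250:450];w=optics.read_camera("wrist")[0:400,120:520]
cv2.imwrite("pics/s3.png",np.hstack([cv2.resize(im[:,:,::-1],(400,400)),w[:,:,::-1]]))
print(off([.4868,.2300,.33]))
```

```text
[ 0.4757773  -0.06546363  0.33065561] [ 3.13589129e+00 -5.25020336e-05  1.31290813e+00]
[ 0.2884933  -0.06453769 -0.00165502]
```

View pics/s3.png

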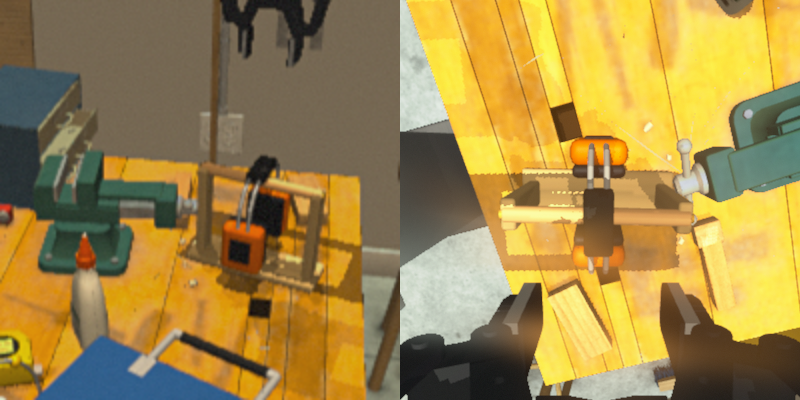

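The ear defenders hang centred on the bar, upright and let go. Next is the handle.

Emit:
{"name": "jog_arm", "arguments": {"series": [[0.6,[0.02,-0.005,0],-7],[0.6,[0.045,-0.01,0],-14],[0.6,[0.07,-0.016,0],-21],[0.6,[0.1,-0.022,0],-28],[0.6,[0.13,-0.029,0],-35],[0.6,[0.16,-0.036,0],-42],[0.6,[0.19,-0.043,0],-49],[0.6,[0.22,-0.05,0],-56],[0.6,[0.245,-0.056,0],-63],[0.6,[0.265,-0.06,0],-70],[0.6,[0.28,-0.063,0],-77],[0.6,[0.288,-0.065,0],-81.3]]}}

```text
time_s: 10.23
tcp_pos: [0.4843, 0.2316, 0.3234]
tool_rot: [-3.139, -0.003, 2.74]
wrist_force: [1.1, 0.5, -0.4]
width: 0.601
finger_force: 0.0
```

Emit:
{"name": "jog_arm", "arguments": {"series": [[0.6,[0,0,0.03],0],[0.6,[0,0,0.06],0],[0.6,[0,0,0.08],0],[0.6,[0,0,0.08],0],[0.6,[0,0,0.08],0]]}}

```text
time_s: 10.65
tcp_pos: [0.4837, 0.2293, 0.2434]
tool_rot: [-3.138, -0.004, 2.732]
wrist_force: [-0.2, 0.4, 0.5]
width: 0.601
finger_force: 0.0
```

Run:
```python
from h import *
from bench import sensors
import cv2
s=sensors.get_state();print(s["tcp_pos"],s["tool_rot"],s["joint_positions"])
np.save("cal.npy",optics.calibration("wrist"),allow_pickle=True)
w=optics.read_camera("wrist")
cv2.imwrite("pics/w4.png",w[:,:,::-1])
```

```text
[0.48369222 0.22930497 0.24339004] [-3.13776654 -0.00406898  2.73188475] [ 3.46888956e-01 -3.63032451e-02  1.67275001e+00  1.08971270e-05
  1.51073119e+00 -8.14207935e-01]
```

View pics/w4.png

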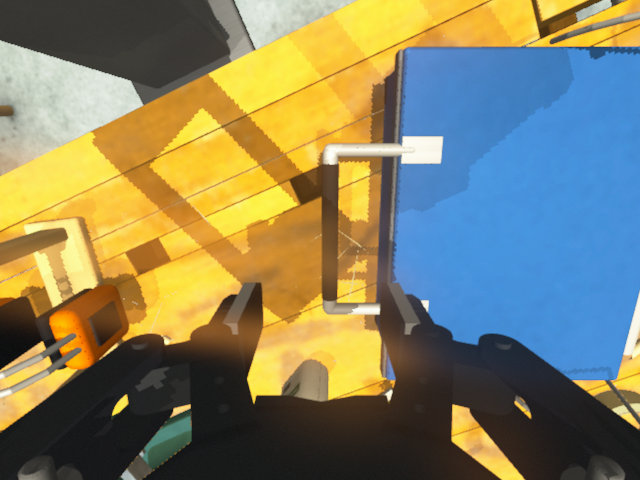

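The handle appears at column 330, rows 162 to 303, vertical in the picture, so the yaw fits.

Run:
```python
from h import *
H=[onz("wrist",330,162,.098),onz("wrist",330,303,.098)];d=H[1]-H[0];m=np.mean(H,0)
print(H,m,np.degrees(np.arctan2(*d[::-1])),np.linalg.norm(d),off([*m,.096]))
```

```text
[array([0.4393955 , 0.25660687]), array([0.54726597, 0.21053696])] [0.49333074 0.23357191] -23.1266214407367 0.11729652364894935 [-0.00639757  0.00715143  0.14959686]
```

Emit:
{"name": "jog_arm", "arguments": {"series": [[0.5,[-0.004,0.006,0.02],0],[0.5,[-0.004,0.006,0.05],0],[0.5,[-0.004,0.006,0.08],0],[0.5,[-0.004,0.006,0.11],0],[0.5,[-0.004,0.006,0.13],0],[0.5,[-0.004,0.006,0.142],0],[0.5,[-0.004,0.006,0.146],0],[0.5,[-0.004,0.006,0.146],0]]}}

```text
time_s: 11.37
tcp_pos: [0.4918, 0.2338, 0.1006]
tool_rot: [3.141, 0.0, 2.732]
wrist_force: [-0.0, 0.5, 0.3]
width: 0.502
finger_force: 0.0
```

Emit:
{"name": "jog_arm", "arguments": {"series": [[0.3,[0,0,0],0],[0.2,[0,0,0],0],[0.1,[0,0,0],0],[0.05,[0,0,0],0],[0.05,[0,0,0],0],[0.05,[0,0,0],0],[0.05,[0,0,0],0],[0.05,[0,0,0],0]], "squeeze": 30}}

```text
time_s: 12.03
tcp_pos: [0.4921, 0.2326, 0.1019]
tool_rot: [-3.14, 0.002, 2.732]
wrist_force: [-4.4, -8.9, 6.6]
width: 0.125
finger_force: 30.3
```

The handle is pinched. Now I'll raise the lid along its arc.

Emit:
{"name": "jog_arm", "arguments": {"series": [[0.05,[0,-0.001,-0.006],0],[0.05,[0,-0.0005,-0.013],0],[0.05,[0,0.0007,-0.0254],0],[0.05,[0,0.0025,-0.038],0],[0.05,[0,0.005,-0.0506],0],[0.05,[0,0.008,-0.063],0],[0.05,[0,0.0116,-0.0752],0],[0.05,[0,0.016,-0.0872],0],[0.05,[0,0.0207,-0.099],0],[0.05,[0,0.0262,-0.1105],0],[0.05,[0,0.0321,-0.1218],0],[0.05,[0,0.0321,-0.1218],0]]}}

```text
time_s: 13.03
tcp_pos: [0.5051, 0.2626, 0.2263]
tool_rot: [-3.142, 0.003, 2.731]
wrist_force: [-4.2, -12.4, 5.8]
width: 0.12
finger_force: 29.8
```

```bash
cat >> h.py <<'E'
def lid():
    from bench import sensors
    s=sensors.get_state();d=s["tcp_pos"]-np.array([.4921,.2326,.1019]);u=d[:2]@[.399,.917]
    print("lid",np.arctan2(d[2]+.004,.255-u),d,"across",u,s["wrist_force"],s["width"],s["finger_force"],s["time_s"])
E
python3 -c "from h import *;lid()"
```

```text
lid 0.5238901605141177 [0.01299995 0.03001977 0.12442262] across 0.03271511134866969 [ -4.18746618 -12.39713664   5.79039198] 0.11961492924044874 29.823941588401794 13.0333
```

Emit:
{"name": "jog_arm", "arguments": {"series": [[0.05,[0,-0.001,-0.001],0],[0.05,[0,0.0046,-0.0109],0],[0.05,[0,0.0117,-0.0215],0],[0.05,[0,0.0193,-0.0317],0],[0.05,[0,0.0275,-0.0415],0],[0.05,[0,0.0361,-0.0507],0],[0.05,[0,0.0451,-0.0599],0],[0.05,[0,0.0546,-0.0684],0],[0.05,[0,0.0645,-0.0764],0],[0.05,[0,0.0645,-0.0764],0],[0.05,[0,0.0645,-0.0764],0],[0.05,[0,0.0645,-0.0764],0]]}}

```text
time_s: 14.03
tcp_pos: [0.5306, 0.3216, 0.3027]
tool_rot: [3.14, 0.004, 2.731]
wrist_force: [-2.7, -10.2, 13.3]
width: 0.127
finger_force: 32.1
```

```bash
python3 -c "from h import *;lid()"
```

```text
lid 0.9134335217660365 [0.03845322 0.08897371 0.2007814 ] across 0.0969317266537979 [ -2.72685311 -10.15750279  13.33256671] 0.1265143497679295 32.08474963903427 14.0333
```

Emit:
{"name": "jog_arm", "arguments": {"series": [[0.05,[0,-0.001,-0.001],0],[0.05,[0,-0.006,0.003],0],[0.05,[0,-0.0109,0.007],0],[0.05,[0,-0.0157,0.0112],0],[0.05,[0,-0.0204,0.0155],0],[0.05,[0,-0.025,0.02],0],[0.05,[0,-0.0294,0.0247],0],[0.05,[0,-0.0337,0.0293],0],[0.05,[0,-0.038,0.0339],0],[0.05,[0,-0.0413,0.0378],0],[0.05,[0,-0.0446,0.0417],0],[0.05,[0,-0.0446,0.0417],0]]}}

```text
time_s: 15.03
tcp_pos: [0.5127, 0.2805, 0.2568]
tool_rot: [3.141, 0.002, 2.731]
wrist_force: [4.9, -3.2, 0.3]
width: 0.123
finger_force: 31.1
```

Emit:
{"name": "jog_arm", "arguments": {"series": [[0.05,[0,0,0],0],[0.05,[0,0,0],0],[0.05,[0,0,0],0],[0.05,[0,0,0],0],[0.05,[0,0,0],0],[0.05,[0,0,0],0]]}}

```text
time_s: 15.53
tcp_pos: [0.5129, 0.2811, 0.2576]
tool_rot: [3.14, 0.002, 2.731]
wrist_force: [4.4, -3.1, 0.8]
width: 0.126
finger_force: 31.2
```

Run:
```python
from h import *
from bench import sensors
import cv2
lid();print(np.abs(sensors.get_state()["qvel"]).max())
# check: orange of the ear defenders in the side view against the picture after the hanging; handle (dark bar) position
im=optics.read_camera("side");cv2.imwrite("pics/end.png",im[:,:,::-1])
a=im[110:310,250:450].astype(int);m=(a[...,0]>190)&(a[...,1]>60)&(a[...,1]<130)&(a[...,2]<60)
b=cv2.resize(cv2.imread("pics/s3.png")[:,:400,::-1],(200,200)).astype(int);n=(b[...,0]>190)&(b[...,1]>60)&(b[...,1]<130)&(b[...,2]<60)
for k in(m,n):
    k=k[90:,100:170] if 0 else k[70:150,100:160];print(k.sum(),np.argwhere(k).mean(0))
lid()
```

```text
lid 0.6685009949470558 [0.02083274 0.04848907 0.1557194 ] across 0.05277674262406692 [ 4.36460616 -3.06556501  0.80343814] 0.12621926060508087 31.161001324653625 15.5333
0.0019693302871442624
135 [46.01481481 32.97037037]
131 [46.00763359 28.85496183]
lid 0.6684738205435783 [0.020807   0.04852827 0.1556902 ] across 0.0528024202017073 [ 4.99880041 -3.01879333  0.87668468] 0.12610196051380287 31.161115765571594 15.5833
```

Run:
```python
from h import *
import cv2
b=cv2.resize(cv2.imread("pics/s3.png")[:,:400,::-1],(200,200))
e=cv2.imread("pics/end.png")[110:310,250:450,::-1];f=optics.read_camera("side")[110:310,250:450]
for k in(b,e,f):
    h=cv2.cvtColor(np.ascontiguousarray(k),cv2.COLOR_RGB2HSV);m=cv2.inRange(h,(3,200,70),(12,255,255))
    m[:60]=0
    n,_,s,c=cv2.connectedComponentsWithStats(m);print([(s[i].tolist(),c[i].round(1).tolist()) for i in range(1,n) if s[i][4]>30])
print(cv2.absdiff(e,f)[60:150,95:170].mean(),cv2.absdiff(b,e)[60:150,95:170].mean())
```

```text
[([111, 112, 22, 24, 266], [122.5, 123.6]), ([38, 119, 10, 15, 98], [42.2, 127.2])]
[([111, 116, 22, 20, 211], [122.5, 124.9]), ([38, 119, 10, 15, 96], [42.3, 127.3])]
[([111, 116, 22, 20, 206], [122.7, 124.8]), ([38, 119, 10, 15, 96], [42.2, 127.2])]
2.608888888888889 28.401975308641976
```

```bash
python3 -c "
from bench import ctrl;print(ctrl.job_done())"
```

```text
the job is handed in; nothing more can be done
None
```

I hung the ear defenders on the bar and let go of them, raised the lid to about 0.90 rad (past the balance point), eased it back, and handed the job in with the lid held still at about 0.65 rad, roughly 8° below balance. The lid angles come from the arm's position, and the verdict wasn't shown to me.

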